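Record a soundbox back for the crack check

ROBOT

A 6-joint arm with a two-finger parallel gripper is mounted at the origin on the work surface. World frame = base frame: x ahead of the robot, y to its left, z up, the work surface at z = 0. Lengths are in mm, angles in degrees, forces in N, time in s.
With the tool pointing down it reaches from about 350 to 850 mm from the base axis. Payload 8.1 kg.
Tool frame: the origin (TCP) lies on the front face of the gripper's body, between the roots of the fingers; the fingertips stand r.finger_overhang ahead of it and the grasp point (between the pads) lies 54 mm ahead of it (r.finger_overhang is the distance from the TCP to the fingertips, in mm); y points along the fingers, z is the direction in which the jaws open and shut, and the axes are right-handed (so a half turn about y gives the same grasp; the last joint's range is limited). The gripper opens to 85 mm and grips with 20 to 120 N. Pads are 22 mm wide; open, the fingers measure 114 mm over their backs; the gripper's body (76 mm by 85 mm) begins 54 mm behind the grasp point. The pads swing forward as they close: fully open they stand 13 mm farther back than shut.
Start: joints at [-82.07, 7.471, 85.268, -0, 87.261, -4.893], TCP at [133.182, -585.037, 303.892] pointing down, gripper open.
Joint ranges: [-169.43, 169.43], [-51.17, 129.36], [1.28, 143.12], [-76.62, 256.62], [0, 156.53], [-152.29, 152.29]. Speed limits (degrees/s): [136.94, 136.94, 159.86, 180, 180, 180].

INTERFACE

Orientations are given as [roll, pitch, yaw] about the fixed x, y, z axes, in that order (R = Rz(yaw) Ry(pitch) Rx(roll)).
In Python, from bench import r gives the robot as it stands. The module is installed in compiled form; this text tells all that it offers.
- The arm moves only by the tool arm_command, never from a script. Its argument "increments" is a list of rows, each a list of 6 numbers: the shift along the tool's x, y, z in m, then the turn, a rotation vector about the tool's x, y, z in rad. In form: [[tx, ty, tz, wx, wy, wz], ...]. A call has exactly 10 rows; each row is the pose to reach, as a shift and turn from the pose commanded when the call began, along the tool's axes at that moment; what a row does not reach only later rows make up. A row lasts 1/8 s, in which the tool goes at most 62.5 mm and 10.7 degrees, less where a joint would pass 70% of its speed; a pose out of reach is approached as far as the arm can. A call with a gripper value outside its range is refused whole. "jaw" is the gripper's target within -1 to 1 (shut at 1, half-way at 0, fully open at -1), set as the call begins (left out, the last holds). The fingers move at their own pace and stop on an object; "force" is the grip in N (left out, the last holds). Time passes only in rows, so rows that repeat a pose let the fingers close, or fill a call up. It gives the time, the measured TCP pose, the force and the opening at its end, in the units of the state.
- r.sense(): the state, without advancing time (a new reading comes with each control period).
- r.snapshot(name): name is "scene" or "top" or "wrist"; returns the picture (420x560x3 uint8, red, green, blue); there is no depth.
- r.camera_model(name): a dict with "intrinsics" (3x3 intrinsics, pixels), "cam_to_world" (4x4, takes a point from camera to world coordinates). Camera axes: x right, y down, z forward; pixel columns grow to the right and rows downward; lengths in mm; the calibration is good to about 2 mm. The wrist camera is an equidistant fisheye: a pixel r from the principal point sees the ray r / f radians off the axis. A picture is of the moment at which its call begins: read the wrist's pose just before it. camera_model takes no time and is no camera call; for the wrist camera it gives the pose at the moment of the call.
- r.hand_in(): hands the job in, once; it reports no verdict.
Trained networks look in the newest picture that a camera, given by its name, has taken for a name from the list of things; names that differ only in an ending like _2 or _b are one class to them, and where a whole thing is asked for, a point or a joint stands for the part that bears it (a point fixed in the world has none). Each returns a list of dicts, best first, with "conf" (0 to 1); they miss things now and then, are a little off and sometimes report something else, mostly with a low value. They report only what shows in the picture. A call takes as long as a camera call. They do not tell look-alikes from the thing itself.
- r.trace(camera, target): "mask" (420x560 bool, what is visible of it) and "position" ([column, row] in pixels, amid what is visible of it).
- r.spot_point(camera, target): "position" ([column, row] in pixels: a listed point, or the origin of a listed thing).
The state is a dict: "time": time; "joint_pos": joint angles; "qd": joint speeds; "joint_efforts": joint torques, N m; "tool_pos": TCP position; "tcp_rot": TCP orientation; "ft_force": force on the tool from outside, world axes, zero at the start; "wrist_torque": the same for the moment, N m; "finger_gap": finger opening in mm.
Only numpy, scipy, OpenCV 4.12 (cv2) and the standard library are available. Lean on these libraries where they do the work, as an engineer would, in place of code of your own. Each camera call takes 0.05 s, during which the arm holds its last target.

TASK

Start the inspection recording: press the round push button on the camera's control box fully down and let it come up again, before the part is taken. Then take the dark bakelite soundbox back (the disc with the short neck) out of the drying rack and hold it up in the air to the inspection camera: neck pointing at the lens, disc square to the camera's line of sight, its middle on that line and 14 cm in front of the lens glass. Finish there, still holding it steady in the gripper and touching nothing else with it; do not bump the camera head, and leave the other parts where they are.

Things in the scene. Friction and masses are not known exactly. Their poses are not given: they have to be found in the camera images.
- record (a joint): travel of the record button in m: 0 is up (at rest), 0.006 is fully down; a spring returns it, fully down takes about 5 N
- record_top (a point): centre of the top face of the record button, a steel push button 32 mm across in a dark round collar 48 mm across (its top stands 10 mm above the collar and 58 mm above the counter), pressed straight down. It is the only button on the grey control box (80 x 110 mm, 36 mm high), which is fixed to the counter
- back_center (a point): the soundbox back: dark bakelite disc, 54 mm across, 12 mm thick, about 60 g, on edge in a rack station, a round neck (18 mm across) standing 18 mm out of the middle of one face. Point: centre of the disc, 56 mm above the counter in the rack. x axis: disc's axis, out through the neck; z up in the rack. Rim free on both sides: grip across its 54 mm from above; it lifts straight out
- rack: beech drying rack, fixed: 190 mm long (x axis), 62 mm wide; origin: centre of its underside. Parts stand on edge, axes along x, across two rods (tops 33 mm above the counter, 16 mm either side of the middle), at x = -52, 0 and 52 mm, each between four pegs (tops 58 mm above the counter, 16 mm either side of the middle) with 1.5 mm play. End blocks 36 mm high
- lens (a point): centre of the front glass of the inspection camera's lens, in the middle of a ring light 64 mm across. The x axis lies along the line of sight and points back into the camera: the camera looks along -x, which is tipped 0.15 to 0.45 rad downwards; y is level. Height and tilt vary from start to start and then stay
- camera: the inspection camera head that carries the lens: white box 56 x 52 x 52 mm with a black barrel and ring light in front, on an aluminium clamp on a column. Origin at its tilt axis, 70 mm behind the lens glass; same axes as the lens
- stand: the camera's stand, fixed to the counter: grey foot 150 x 150 x 18 mm and a steel column 22 mm across and 400 mm high. Origin under the foot 40 mm in front of the column; its -x axis is the camera's heading seen from above
- ring_center (a point): the soundbox front ring: an open dark bakelite ring, 54 mm outside, 42 mm inside, 12 mm thick, without a neck, on edge in the rack; centre of the ring. To be left alone
- cover_center (a point): the spring barrel cover: a plain flat steel disc, 54 mm in diameter and 12 mm thick, without a neck, on edge in the rack; centre of the disc. To be left alone
- pivot: the nickel tone arm pivot: round flange 48 mm across with a post and a level tube on top, 48 mm high, on the counter; origin under the flange. To be left alone
- stay: the mahogany lid stay: a flat bar 186 x 22 x 10 mm with brass ends, lying on the counter; origin under its middle. To be left alone
Not all that is in view belongs to the job. What is shaped like the part that bears back_center but red is not meant.

How it is judged (in metres and radians):
On the way, in this order (a step that is already met when the one before it is completed fails the run):
1. the record button is pressed fully down while the soundbox back is still in the rack (value of joint record above 0.005 m and distance of back_center from where it was at the start of the episode below 0.015 m), for 0.05 s.
2. the record button is let up again (value of joint record below 0.0015 m), for 0.1 s.
3. the soundbox back is carried in the air by the gripper, clear of the rack (contact force between the fingers and back above 0.5 N and contact force between back and rack below 0.05 N and height (world z) of back_center above 0.095 m), for 0.2 s.
At the end, for the whole second after the job is handed in: still held in the air by the gripper alone and steady; disc centre 125 to 155 mm before the lens glass and within 12 mm of the lens axis sideways and up and down; neck towards the lens, axis within 10 degrees of the line of sight; button up; ring, cover, pivot and stay within 20 mm of their starts (all of step 3 and contact force between back and stand below 0.05 N and contact force between back and control below 0.05 N and contact force between back and counter below 0.05 N and x of back_center in the frame of lens between -0.155 and -0.125 m and y of back_center in the frame of lens between -0.012 and 0.012 m and z of back_center in the frame of lens between -0.012 and 0.012 m and angle between the x axis of back_center and the x axis of lens, either way round below 0.175 rad and x of lens in the frame of back_center above 0.1 m and linear speed of back below 0.02 m/s and angular speed of back below 0.15 rad/s and value of joint record below 0.0015 m and distance of each of ring_center, cover_center, pivot, stay from where it was at the start of the episode below 0.02 m); the arm keeps its last pose, push and grip.
It fails at once if the camera head is bumped (more than 3 N) (contact force between camera and anything else above 3 N).
It fails at once if the front ring is moved more than 20 mm (distance of ring_center from where it was at the start of the episode above 0.02 m).
It fails at once if the steel cover is moved more than 20 mm (distance of cover_center from where it was at the start of the episode above 0.02 m).
It fails at once if the tone arm pivot is moved more than 20 mm (distance of pivot from where it was at the start of the episode above 0.02 m).
It fails at once if the lid stay is moved more than 20 mm (distance of stay from where it was at the start of the episode above 0.02 m).
It also fails if it takes over 48 s, if anything falls off the work surface, if the arm or the gripper's body presses on something with over 40 N, if the wrist force passes 120 N, or if a joint passes its speed limit or range.

## Working session

There is one attempt and no reset: what is moved stays moved. The work goes in short steps, Python scripts to look and compute and a tool call to move; the robot and the scene stay as the last step left them, time stands still between calls to the robot, and variables do not carry over. Pictures are saved under pics/ and viewed, and the job is handed in when it is done.

Besides the shell and the picture viewer there is one more tool, called after "Call:" as name(argument=value, ...) on one line, values as JSON. arm_command: Moves the arm, as the interface text tells. Its arguments: {"type":"object","properties":{"increments":{"type":"array","items":{"type":"array","items":{"type":"number"}}},"jaw":{"type":"number"},"force":{"type":"number"}},"required":["increments"]}

```bash
ls; mkdir -p pics; python3 - <<'E'
from bench import r
import cv2,numpy as np
print(r.sense(), r.finger_overhang)
for n in ["scene","top","wrist"]:
    p=r.snapshot(n); cv2.imwrite(f"pics/{n}0.png",p[:,:,::-1])
    print(n,r.camera_model(n))
E
```

```text
pics
{'time': 0.0, 'joint_pos': array([-8.20711917e+01,  7.51535690e+00,  8.53290170e+01,  3.92340297e-04,
        8.72611778e+01, -4.89311881e+00]), 'qd': array([-0.12984388,  0.01198426, -0.07691494, -0.00483272,  0.0033245 ,
       -0.07363708]), 'joint_efforts': array([ 2.91372744e-03, -5.69395888e+01, -5.00544834e+01, -2.32104486e-05,
        1.46276181e-02,  6.29667966e-06]), 'tool_pos': array([ 133.11918412, -584.62449456,  302.84422471]), 'tcp_rot': array([-9.01051336e+01,  9.39369127e-03, -1.67178101e+02]), 'ft_force': array([-2.08531127e-01,  6.65506611e-01,  4.81722388e-04]), 'wrist_torque': array([-0.01518847,  0.00537774, -0.02623262]), 'finger_gap': 85.36475724888217} 72.6
scene {'intrinsics': array([[533.92751607,   0.        , 284.33413108],
       [  0.        , 533.92751607, 208.14089648],
       [  0.        ,   0.        ,   1.        ]]), 'cam_to_world': array([[-6.98635283e-01,  3.77315212e-01, -6.07899640e-01,
         1.25625397e+03],
       [ 7.15305573e-01,  3.86995386e-01, -5.81869838e-01,
         6.44466183e+02],
       [ 1.57060147e-02, -8.41348800e-01, 
[... 495 characters left out ...]
  [ 1.25174982e-02, -4.56992852e-02, -9.98876813e-01,
         1.37109871e+03],
       [ 0.00000000e+00,  0.00000000e+00,  0.00000000e+00,
         1.00000000e+00]])}
wrist {'intrinsics': array([[325.1922621 ,   0.        , 277.29754622],
       [  0.        , 325.1922621 , 212.30783475],
       [  0.        ,   0.        ,   1.        ]]), 'cam_to_world': array([[ 2.22108028e-01, -9.32621953e-01, -2.84401683e-01,
         2.04085744e+02],
       [-9.75022030e-01, -2.12526202e-01, -6.45341404e-02,
        -5.68358181e+02],
       [-2.56853453e-04,  2.91631457e-01, -9.56530725e-01,
         3.73861874e+02],
       [ 0.00000000e+00,  0.00000000e+00,  0.00000000e+00,
         1.00000000e+00]])}
```

View pics/scene0.png

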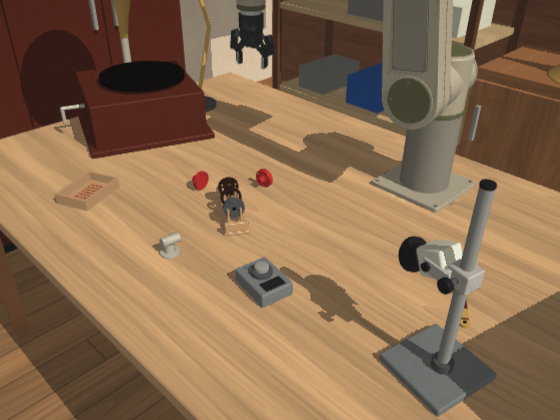

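View pics/top0.png

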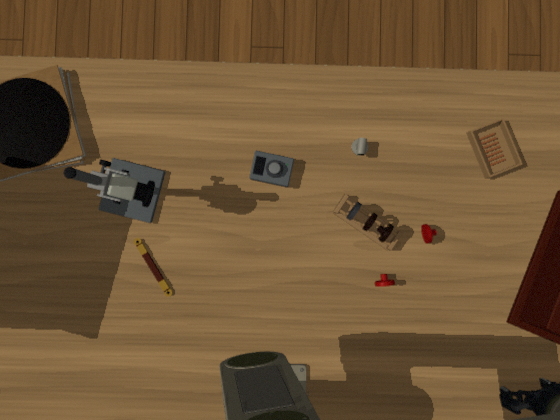

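```bash
python3 - <<'E'
from bench import r
for c in ["scene","top"]:
    for n in ["record_top","back_center","rack","lens","camera","stand","ring_center","cover_center","pivot","stay"]:
        print(c,n,[(round(d['conf'],2),[round(float(v),1) for v in d['position']]) for d in r.spot_point(c,n)])
print(r.sense()['time'])
E
```

```text
scene record_top [(0.68, [264.0, 263.7])]
scene back_center [(0.67, [230.4, 182.7]), (0.62, [200.6, 179.0]), (0.52, [261.9, 175.5])]
scene rack [(0.95, [230.3, 212.5])]
scene lens [(0.73, [412.8, 250.7])]
scene camera [(0.87, [443.4, 258.4])]
scene stand [(0.72, [425.6, 358.2])]
scene ring_center [(0.42, [232.9, 196.4])]
scene cover_center [(0.82, [233.8, 209.6])]
scene pivot [(0.76, [168.8, 251.7])]
scene stay [(0.72, [461.0, 297.9])]
top record_top [(0.66, [273.5, 166.8])]
top back_center [(0.58, [386.8, 232.8]), (0.52, [388.9, 283.4]), (0.45, [428.8, 233.0])]
top rack [(0.84, [366.7, 222.8])]
top lens [(0.88, [150.8, 194.2])]
top camera [(0.66, [120.7, 185.9])]
top stand [(0.79, [140.0, 194.0])]
top ring_center [(0.47, [374.5, 222.6])]
top cover_center [(0.41, [354.7, 214.2])]
top pivot [(0.52, [358.3, 144.9])]
top stay [(0.69, [150.0, 265.8])]
1.15
```

```bash
cat > h.py <<'E'
from bench import r
import numpy as np,cv2
def ray(c,uv,m=None):
    m=m or r.camera_model(c);K=m['intrinsics'];T=m['cam_to_world']
    x=(uv[0]-K[0,2])/K[0,0];y=(uv[1]-K[1,2])/K[1,1]
    if c=='wrist':
        t=np.hypot(x,y);s=np.sin(t)/max(t,1e-9);d=np.array([x*s,y*s,np.cos(t)])
    else: d=np.array([x,y,1.])
    d=T[:3,:3]@d
    return T[:3,3],d/np.linalg.norm(d)
def atz(c,uv,z,m=None):
    o,d=ray(c,uv,m);return o+d*(z-o[2])/d[2]
def tri(rays):
    A=sum(np.eye(3)-np.outer(d,d) for o,d in rays);b=sum((np.eye(3)-np.outer(d,d))@o for o,d in rays)
    p=np.linalg.solve(A,b);return p,[round(float(np.linalg.norm((np.eye(3)-np.outer(d,d))@(p-o))),1) for o,d in rays]
def proj(c,P,m=None):
    m=m or r.camera_model(c);K=m['intrinsics'];T=np.linalg.inv(m['cam_to_world'])
    p=T[:3,:3]@np.array(P,float)+T[:3,3]
    if c=='wrist':
        t=np.arctan2(np.hypot(p[0],p[1]),p[2]);q=p[:2]/np.hypot(p[0],p[1])*t
    else:q=p[:2]/p[2]
    return np.array([K[0,0]*q[0]+K[0,2],K[1,1]*q[1]+K[1,2]])
E
python3 - <<'E'
from h import *
np.set_printoptions(precision=1,suppress=True)
S=dict(record=((264,263.7),(273.5,166.8)),back=((230.4,182.7),(386.8,232.8)),rack=((230.3,212.5),(366.7,222.8)),lens=((412.8,250.7),(150.8,194.2)),camera=((443.4,258.4),(120.7,185.9)),stand=((425.6,358.2),(140,194)),ring=((232.9,196.4),(374.5,222.6)),cover=((233.8,209.6),(354.7,214.2)))
for k,(a,b) in S.items(): print(k,*tri([ray('scene',a),ray('top',b)]))
print('rec z58',atz('scene',S['record'][0],58),atz('top',S['record'][1],58))
for k in['back','ring','cover']: print(k,atz('scene',S[k][0],56),atz('top',S[k][1],56))
for k in['rack','stand']: print(k,atz('scene',S[k][0],0),atz('top',S[k][1],0))
a=cv2.imread('pics/scene0.png');b=cv2.imread('pics/top0.png')
cv2.imwrite('pics/c1.png',np.hstack([cv2.resize(a[150:260,180:290],(400,400),interpolation=3),cv2.resize(b[180:260,330:410],(400,400),interpolation=3)]))
cv2.imwrite('pics/c2.png',np.hstack([cv2.resize(a[210:410,370:510],(390,557),interpolation=3),cv2.resize(b[140:240,60:180],(400,333),interpolation=3).copy() if 0 else cv2.copyMakeBorder(cv2.resize(b[140:240,60:180],(400,333),interpolation=3),0,224,0,0,0)]))
E
```

```text
record [644.1  -1.5  63.9] [2.4, 2.4]
back [ 474.5 -307.2   67.5] [3.2, 3.2]
rack [ 504.8 -268.5    4.4] [1.9, 1.9]
lens [553.2 286.2 205.8] [1.0, 1.0]
camera [568.6 350.1 232.7] [1.5, 1.5]
stand [569.3 363.9   5.1] [3.2, 3.2]
ring [ 499.  -275.    50.1] [6.5, 6.5]
cover [ 526.3 -228.3   41.9] [1.7, 1.7]
rec z58 [637.6  -4.8  58. ] [646.6  -3.2  58. ]
back [ 460.2 -319.7   56. ] [ 476.8 -312.1   56. ]
ring [ 501.8 -261.8   56. ] [ 503.4 -278.6   56. ]
cover [ 541.3 -212.9   56. ] [ 524.6 -224.8   56. ]
rack [ 501.6 -275.5    0. ] [ 503.6 -268.     0. ]
stand [567.1 359.6   0. ] [567.9 368.1   0. ]
```

View pics/c1.png

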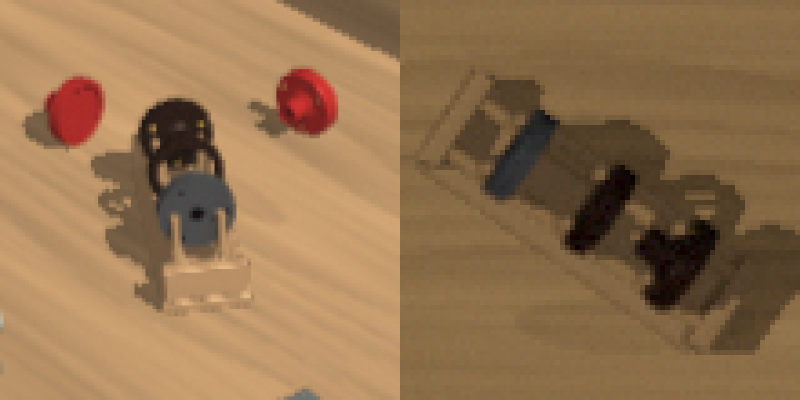

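View pics/c2.png

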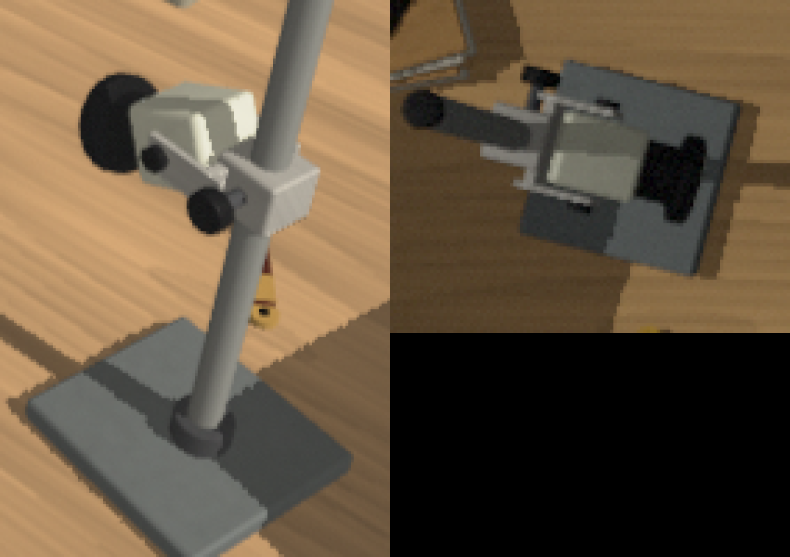

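Candidates for the back: a dark disc with a neck, standing in the rack (top 387,232 / scene 230,183); a red disc (top 428,233 / scene 201,179); and a red disc (top 387,283 / scene 262,176). The ring (top 374,222) and cover (354,214) are also 54 mm across, but neither has a neck. The crop confirms the dark necked disc at the far end of the rack. Its neck points at the ring, roughly +y. I'll move above the rack for a close look.

```bash
cat >> h.py <<'E'
from scipy.spatial.transform import Rotation as Ro
def Rof(e): return Ro.from_euler('xyz',e,degrees=True)
def delta(pos,R,cur=None):
    s=cur or r.sense();R0=Rof(s['tcp_rot']);
    t=R0.inv().apply(np.array(pos,float)-s['tool_pos'])/1000
    w=(R0.inv()*R).as_rotvec()
    return np.round(t,4),np.round(w,4)
E
python3 - <<'E'
from h import *
print(atz('top',(428,233),27),atz('top',(385,281),27))
print(delta((490,-290,290),Rof([-90,0,-119])))
E
```

```text
[ 479.17901556 -432.28085033   27.        ] [ 345.13724232 -315.79459372   27.        ]
(array([-0.4134,  0.0139, -0.2085]), array([-0.    , -0.8409,  0.    ]))
```

Call:
arm_command(increments=[[-0.04,0.0,-0.02,0,-0.08,0],[-0.08,0.0,-0.04,0,-0.16,0],[-0.13,0.0,-0.065,0,-0.26,0],[-0.18,0.005,-0.09,0,-0.36,0],[-0.23,0.005,-0.115,0,-0.46,0],[-0.28,0.01,-0.14,0,-0.56,0],[-0.33,0.01,-0.165,0,-0.66,0],[-0.38,0.014,-0.19,0,-0.76,0],[-0.413,0.014,-0.2085,0,-0.841,0],[-0.413,0.014,-0.2085,0,-0.841,0]], jaw=-1)

```text
time: 2.4
tool_pos: [491.3, -288.0, 289.8]
tcp_rot: [-90.0, 0.0, -118.7]
ft_force: [0.2, -0.7, -0.7]
finger_gap: 85.4
```

```bash
python3 - <<'E'
from h import *
import pickle
np.set_printoptions(precision=1,suppress=True)
s=r.sense();print(s['tool_pos'],s['tcp_rot'],s['time'],s['joint_pos'],s['qd'])
m=r.camera_model('wrist');p=r.snapshot('wrist');cv2.imwrite('pics/w1.png',p[:,:,::-1])
pickle.dump(m,open('w1.pkl','wb'))
for n,z in [("back_center",56),("rack",0),("ring_center",56),("cover_center",56)]:
    print(n,[(round(d['conf'],2),np.array(d['position']),atz('wrist',d['position'],z,m)) for d in r.spot_point('wrist',n)])
E
```

```text
[ 491.3 -288.   289.8] [ -90.     0.  -118.7] 2.4 [-35.6   3.2  91.3   0.   85.5  -6.8] [-3.1 -0.7  0.8 -1.3  0.2  0.5]
back_center [(0.9, array([325., 293.]), array([ 482.3, -410.3,   56. ])), (0.82, array([176.6, 268.1]), array([ 355.1, -307.5,   56. ])), (0.73, array([277.8, 223.3]), array([ 475.9, -314.7,   56. ]))]
rack [(0.78, array([281.5, 163.8]), array([ 504. , -272.1,    0. ])), (0.62, array([433.4,  65.3]), array([ 719.8, -249.4,    0. ]))]
ring_center [(0.66, array([279.1, 170.3]), array([ 502.4, -268.8,   56. ])), (0.3, array([275.5, 223.1]), array([ 474. , -313.4,   56. ]))]
cover_center []
```

View pics/w1.png

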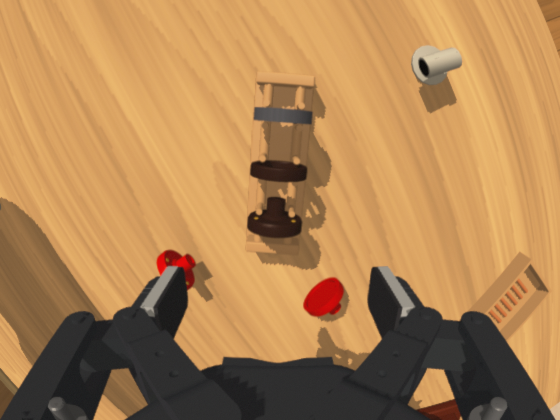

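```bash
python3 - <<'E'
from h import *
import pickle
np.set_printoptions(precision=1,suppress=True)
m=pickle.load(open('w1.pkl','rb'))
for n in ["rack","back_center"]:
  for d in r.trace('wrist',n)[:3]:
    k=d['mask'].astype(np.uint8);print(n,round(d['conf'],2),d['position'],k.sum(),cv2.minAreaRect(cv2.findNonZero(k)))
a=atz('wrist',(286,80),36,m);b=atz('wrist',(272,247),36,m);print(a,b,a-b,(a+b)/2)
print(delta((644,-2,220),Rof([-90,0,-119])))
E
```

```text
rack 0.66 [279.2, 144.7] 6895 ((279.0887145996094, 162.02220153808594), (59.59332275390625, 182.72232055664062), 3.7517290115356445)
back_center 0.94 [277.9, 220.9] 1533 ((274.248046875, 223.2811279296875), (47.68086242675781, 46.931026458740234), 48.57633590698242)
back_center 0.94 [180.3, 262.3] 737 ((177.65245056152344, 265.3719787597656), (43.52266311645508, 30.689449310302734), 27.34987449645996)
back_center 0.6 [324.2, 294.3] 1209 ((326.25, 298.25), (34.64822769165039, 45.25482940673828), 45.0)
[ 550.4 -195.4   36. ] [ 454.1 -341.5   36. ] [ 96.3 146.1   0. ] [ 502.2 -268.5   36. ]
(array([-0.3,  0.1, -0. ]), array([-0., -0.,  0.]))
```

Call:
arm_command(increments=[[-0.03,0.0,0,0,0,0],[-0.07,0.0,0,0,0,0],[-0.11,0.01,0,0,0,0],[-0.15,0.02,0,0,0,0],[-0.19,0.03,0,0,0,0],[-0.23,0.04,0,0,0,0],[-0.27,0.05,0,0,0,0],[-0.3,0.06,-0.003,0,0,0],[-0.324,0.07,-0.003,0,0,0],[-0.324,0.07,-0.003,0,0,0]], jaw=1, force=60)

```text
time: 4.0
tool_pos: [643.9, -4.3, 218.5]
tcp_rot: [-90.1, -0.0, -118.9]
ft_force: [-0.4, -1.7, -0.6]
finger_gap: -0.2
```

```bash
python3 - <<'E'
from h import *
np.set_printoptions(precision=1,suppress=True)
s=r.sense();print(s['tool_pos'],s['tcp_rot'],s['time'],s['joint_pos'],r.finger_overhang)
m=r.camera_model('wrist');p=r.snapshot('wrist');cv2.imwrite('pics/w2.png',p[:,:,::-1])
for n,z in [("record_top",58),("lens",200)]:
    print(n,[(round(d['conf'],2),np.array(d['position']),atz('wrist',d['position'],z,m)) for d in r.spot_point('wrist',n)])
E
```

```text
[643.9  -4.3 218.5] [ -90.1   -0.  -118.9] 4.0 [-4.9 17.2 83.1  0.  79.8 24. ] 72.6
record_top [(0.93, array([279.3, 220.7]), array([642.1,  -7.8,  58. ]))]
lens [(0.69, array([427.7, 339. ]), array([690.9, -34.9, 200. ])), (0.23, array([279.9, 218.1]), array([665. ,  34.8, 200. ]))]
```

View pics/w2.png

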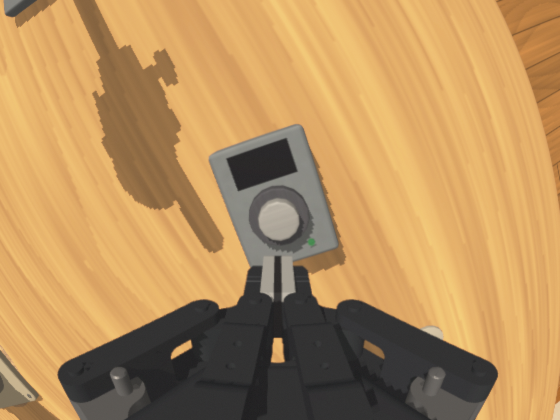

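Call:
arm_command(increments=[[0,0.02,0,0,0,0],[0,0.04,0,0,0,0],[0,0.06,0,0,0,0],[0,0.075,0,0,0,0],[0,0.083,0,0,0,0],[0,0.085,0,0,0,0],[0,0.087,0,0,0,0],[0,0.088,0,0,0,0],[0,0.089,0,0,0,0],[0,0.09,0,0,0,0]])

```text
time: 5.4
tool_pos: [644.3, -5.2, 130.3]
tcp_rot: [-90.0, 0.0, -119.0]
ft_force: [0.1, 0.1, 1.9]
finger_gap: -0.3
```

Call:
arm_command(increments=[[0,0.001,0,0,0,0],[0,0.002,0,0,0,0],[0,0.003,0,0,0,0],[0,0.004,0,0,0,0],[0,0.005,0,0,0,0],[0,0.006,0,0,0,0],[0,0.0065,0,0,0,0],[0,0.007,0,0,0,0],[0,0.007,0,0,0,0],[0,0.007,0,0,0,0]])

```text
time: 6.65
tool_pos: [644.4, -5.2, 124.6]
tcp_rot: [-90.0, 0.0, -119.0]
ft_force: [-5.8, -0.1, 14.9]
finger_gap: -0.2
```

```bash
python3 - <<'E'
from h import *
p=r.snapshot('wrist');cv2.imwrite('pics/w3.png',p[:,:,::-1]);print(r.sense()['ft_force'])
E
```

```text
[-5.60668262  0.73635201 14.40382965]
```

View pics/w3.png

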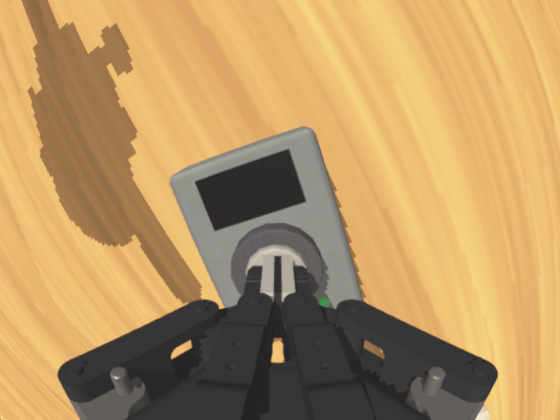

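Call:
arm_command(increments=[[0,0.001,0,0,0,0],[0,0.0015,0,0,0,0],[0,0.0015,0,0,0,0],[0,0.0,0,0,0,0],[0,-0.01,0,0,0,0],[0,-0.025,0,0,0,0],[0,-0.045,0,0,0,0],[0,-0.065,0,0,0,0],[0,-0.085,0,0,0,0],[0,-0.1,0,0,0,0]])

```text
time: 7.95
tool_pos: [644.4, -5.3, 225.0]
tcp_rot: [-89.9, 0.0, -119.0]
ft_force: [1.0, -0.6, 0.2]
finger_gap: -0.0
```

```bash
python3 - <<'E'
from h import *
np.set_printoptions(precision=4,suppress=True)
s=r.sense();print(s['tool_pos'],s['time'],s['ft_force'])
# view pose: TCP (520,60,330), fingers tilted toward camera
h=np.array([np.cos(np.radians(76)),np.sin(np.radians(76)),0]);t=0.5
y=h*np.sin(t)-np.array([0,0,np.cos(t)]); x=-(h*np.cos(t)+np.array([0,0,np.sin(t)])); z=np.cross(x,y)
R=Ro.from_matrix(np.c_[x,y,z]);print(R.as_euler('xyz',degrees=True))
print(delta((545,60,260),R))
s0=s['tool_pos'];R0=Rof(s['tcp_rot']);
m=r.camera_model('wrist');T=np.eye(4);T[:3,:3]=R0.as_matrix();T[:3,3]=s0
rel=np.linalg.inv(T)@m['cam_to_world'];np.save('rel.npy',rel)
T[:3,:3]=R.as_matrix();T[:3,3]=(545,60,260);m['cam_to_world']=T@rel
print(rel[:3,3],proj('wrist',(553,286,206),m),proj('wrist',(568,350,233),m))
E
```

```text
[644.4495  -5.2682 225.035 ] 7.95 [ 0.9785 -0.6334  0.1568]
[ -90.       28.6479 -104.    ]
(array([-0.0089, -0.0351, -0.1186]), array([-0.067 , -0.2558,  0.4966]))
[-73.4989 -70.7798  -1.2084] [211.8121 -11.403 ] [216.4531 -82.5849]
```

```bash
cat >> h.py <<'E'
def Rt(yaw,t):
    h=np.array([np.cos(np.radians(yaw)),np.sin(np.radians(yaw)),0])
    y=h*np.sin(t)-np.array([0,0,np.cos(t)]); x=-(h*np.cos(t)+np.array([0,0,np.sin(t)]))
    return Ro.from_matrix(np.c_[x,y,np.cross(x,y)])
E
python3 - <<'E'
from h import *
np.set_printoptions(precision=4,suppress=True)
rel=np.load('rel.npy')
for t in (.7,.9):
  for P in [(545,60,330),(545,30,330),(540,0,300)]:
    R=Rt(76,t);T=np.eye(4);m=r.camera_model('wrist')
    T[:3,:3]=R.as_matrix();T[:3,3]=P;m['cam_to_world']=T@rel
    print(t,P,proj('wrist',(553,286,206),m),proj('wrist',(568,350,233),m),(T@rel)[:3,3],delta(P,R))
E
```

```text
0.7 (545, 60, 330) [228.4615  99.983 ] [230.7199  36.3564] [546.3961  70.5944 431.4846] (array([-0.009 , -0.1051, -0.1185]), array([-0.0932, -0.2503,  0.6955]))
0.7 (545, 30, 330) [223.8817  79.2836] [226.6294  21.5002] [546.3961  40.5944 431.4846] (array([ 0.0173, -0.1051, -0.1039]), array([-0.0932, -0.2503,  0.6955]))
0.7 (540, 0, 300) [221.0682  38.0767] [224.7191 -14.2977] [541.3961  10.5944 401.4846] (array([ 0.046 , -0.0751, -0.0938]), array([-0.0932, -0.2503,  0.6955]))
0.9 (545, 60, 330) [231.2297 149.6676] [234.0069  90.195 ] [541.4673  50.8261 431.571 ] (array([-0.009 , -0.1051, -0.1185]), array([-0.1193, -0.243 ,  0.8942]))
0.9 (545, 30, 330) [227.0844 130.6722] [230.2716  76.6063] [541.4673  20.8261 431.571 ] (array([ 0.0173, -0.1051, -0.1039]), array([-0.1193, -0.243 ,  0.8942]))
0.9 (540, 0, 300) [225.0498  91.4477] [228.9378  42.6504] [536.4673  -9.1739 401.571 ] (array([ 0.046 , -0.0751, -0.0938]), array([-0.1193, -0.243 ,  0.8942]))
```

Call:
arm_command(increments=[[0,-0.013,-0.015,-0.013,-0.031,0.1],[-0.002,-0.026,-0.03,-0.026,-0.062,0.2],[-0.003,-0.039,-0.045,-0.04,-0.093,0.3],[-0.004,-0.052,-0.06,-0.053,-0.124,0.4],[-0.005,-0.066,-0.075,-0.066,-0.155,0.5],[-0.006,-0.079,-0.09,-0.08,-0.186,0.6],[-0.008,-0.092,-0.105,-0.093,-0.217,0.7],[-0.01,-0.105,-0.118,-0.106,-0.247,0.8],[-0.01,-0.105,-0.118,-0.106,-0.247,0.8],[-0.01,-0.105,-0.118,-0.106,-0.247,0.8]], jaw=-1)

```text
time: 9.2
tool_pos: [545.9, 60.4, 327.8]
tcp_rot: [-90.1, 46.0, -104.1]
ft_force: [-0.5, -1.0, -0.4]
finger_gap: 85.4
```

```bash
python3 - <<'E'
from h import *
import pickle
np.set_printoptions(precision=2,suppress=True)
s=r.sense();print(s['tool_pos'],s['tcp_rot'],s['time'],s['qd'])
m=r.camera_model('wrist');p=r.snapshot('wrist');cv2.imwrite('pics/w4.png',p[:,:,::-1]);pickle.dump(m,open('w4.pkl','wb'))
S=r.snapshot('scene');cv2.imwrite('pics/scene4.png',S[:,:,::-1]);r.snapshot('top')
for c in('wrist','scene','top'):
  for n in("lens","camera","stand"):
    print(c,n,[(round(d['conf'],2),np.array(d['position'])) for d in r.spot_point(c,n)])
    if n!="lens":
      for d in r.trace(c,n)[:1]: np.save(f'm4_{c}_{n}.npy',d['mask'])
E
```

```text
[545.92  60.36 327.79] [ -90.06   45.97 -104.1 ] 9.2 [ 0.44  0.39 -0.34  0.25  0.1  -0.28]
wrist lens [(0.62, array([227.8, 130.5])), (0.37, array([244.5, 179.4]))]
wrist camera []
wrist stand []
scene lens [(0.85, array([409.3, 251.1]))]
scene camera [(0.64, array([439.6, 257.5])), (0.51, array([230.9, 184.2]))]
scene stand [(0.57, array([424.9, 359.4]))]
top lens [(0.63, array([149.5, 195.3])), (0.28, array([152.6, 267.6]))]
top camera [(0.93, array([123.1, 185.1]))]
top stand [(0.69, array([141.1, 193.7]))]
```

View pics/w4.png

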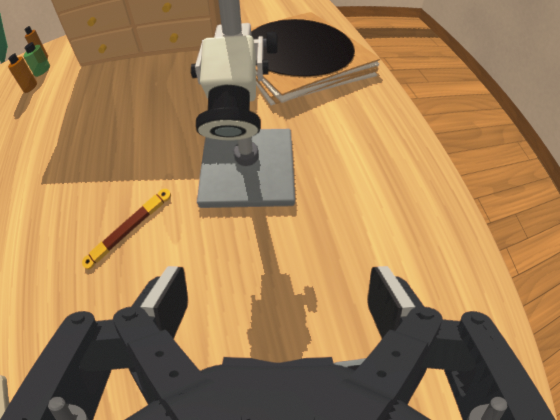

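```bash
python3 - <<'E'
from h import *
import pickle
np.set_printoptions(precision=2,suppress=True)
m=pickle.load(open('w4.pkl','rb'))
w=cv2.imread('pics/w4.png');cv2.imwrite('pics/c4.png',cv2.resize(w[0:220,160:320],(580,798),interpolation=3))
rs=[ray('wrist',(229,131),m)]
print(tri(rs+[ray('scene',(410.5,251))]),tri(rs+[ray('top',(150,194.8))]),tri(rs+[ray('top',(150,194.8)),ray('scene',(410.5,251))]))
print(tri([ray('top',(122,185.5)),ray('scene',(441.5,258))]))
cs=[atz('wrist',c,18,m) for c in((199,203),(295,203),(291,130))]
print(cs,[np.degrees(np.arctan2(*(cs[i+1]-cs[i])[1::-1])) for i in (0,1)],[np.linalg.norm(cs[i+1]-cs[i]) for i in(0,1)],(cs[0]+cs[2])/2)
E
```

```text
(array([551.9 , 282.36, 202.34]), [0.0, 0.0]) (array([552.63, 290.02, 194.44]), [0.5, 0.5]) (array([552.45, 284.64, 202.67]), [2.0, 3.2, 1.9])
(array([569.65, 347.18, 232.49]), [1.5, 1.5])
[array([489.57, 327.41,  18.  ]), array([629.06, 292.13,  18.  ]), array([662.43, 435.47,  18.  ])] [np.float64(-14.191332442252248), np.float64(76.89646520275842)] [np.float64(143.8782096799715), np.float64(147.1678756421713)] [576.   381.44  18.  ]
```

View pics/c4.png

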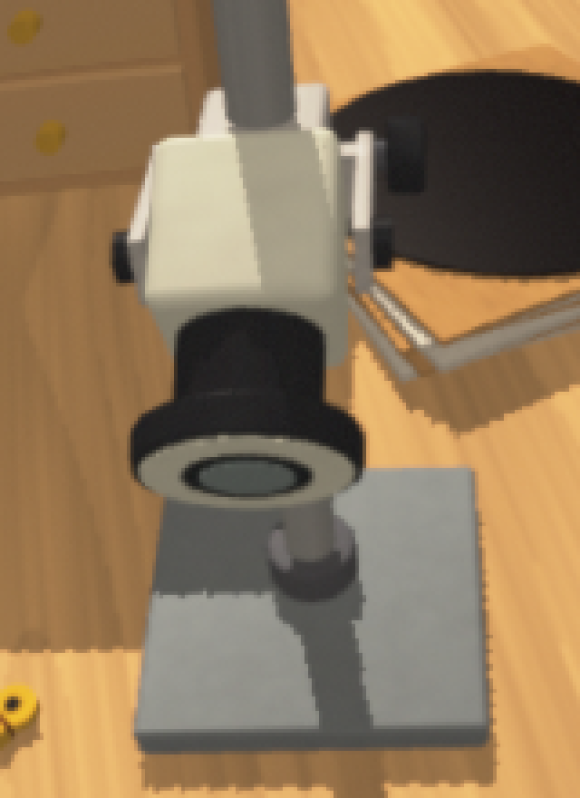

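```bash
python3 - <<'E'
from h import *
import pickle
from scipy.optimize import least_squares
np.set_printoptions(precision=2,suppress=True)
m=pickle.load(open('w4.pkl','rb'));m={k:np.array(v) if not isinstance(v,str) else v for k,v in m.items() if k in('intrinsics','cam_to_world')}
w=cv2.imread('pics/w4.png')
sub=w[112:146,190:268].astype(int)
mk=((sub.max(2)>105)&(sub.max(2)-sub.min(2)<60)).astype(np.uint8)
# keep ring: component
n,l,st,c=cv2.connectedComponentsWithStats(mk);print(st)
for row in sub.max(2)[::1]: print(''.join('#' if v>130 else '+' if v>100 else '-' if v>70 else '.' for v in row))
E
```

```text
[[   0    0   78   34 1839]
 [  64    0    1    1    1]
 [   6    5    1    1    1]
 [  69    6    1    1    1]
 [   9    8   69   26  797]
 [  70    8    1    1    1]
 [   5   10    1    5    5]
 [   7   20    1    1    1]
 [  14   28    1    6    6]]
############+..................................................-+#############
##########+......................................................+############
########+-........................................................+###########
########-..........................................................-##########
#######+............................................................+#########
######+..............................................................#########
######-..............................................................+########
######................................................................########
#####+....................----+##+++++++++--------....................+#######
#####+...............--++#++++###++++############+-----...............+#######
#####+............-+++#######+#######################++++
[... 1138 characters left out ...]
#####+++++++#####+++++++++-------++++++++#####++++++################
###############+---+++++++++++###+++++++++++++++##++++++++---+################
###############+----------++++++++++++++++++++++++++++++-----+################
##############+---------------------++++++++------+--+-------+################
##############+-----------------------------------------------################
##############+-----------------------------------------------++##############
##############+----------------------------------------+------+++#############
##############+---------------------------------------++------++++############
##############+----------------------------------------+------+++++###########
```

```bash
python3 - <<'E'
from h import *
import pickle
from scipy.optimize import least_squares
np.set_printoptions(precision=3,suppress=True)
m=pickle.load(open('w4.pkl','rb'))
def ext(c,yaw,t,R):
    h=np.array([np.cos(yaw),np.sin(yaw),0]);n=np.array([0,0,1])*np.cos(t)-h*np.sin(t);s=np.cross([0,0,1.],h)
    P=np.array([proj('wrist',c+R*(np.cos(a)*s+np.sin(a)*n),m) for a in np.linspace(0,2*np.pi,90)])
    return np.r_[P.min(0),P.max(0)]
K={k:v for k,v in (('a',1),)}
sm=r.camera_model('scene');tm=r.camera_model('top')
def f(x):
    c=x[:3];yaw=x[3];t=x[4]
    e1=ext(c,yaw,t,x[5])-[197.8,119.9,257.3,140.6]
    e2=ext(c,yaw,t,x[6])-[210.3,124.8,246.3,137.5]
    s=proj('scene',c,sm)-[410.5,251];tp=proj('top',c,tm)-[150,194.8]
    o=c+70*np.array([np.cos(yaw)*np.cos(t),np.sin(yaw)*np.cos(t),np.sin(t)])
    s2=proj('scene',o,sm)-[441.5,258];t2=proj('top',o,tm)-[122,185.5]
    return np.r_[e1/.7,e2/.7,s/2,tp/2,s2/2.5,t2/2.5,(yaw-np.radians(76.3))/.02]
q=least_squares(f,[552,284,203,1.33,.42,30,18])
print(q.x,np.degrees(q.x[3:5]),q.cost);print(f(q.x))
E
```

```text
[550.887 283.279 201.291   1.331   0.398  28.874  17.504] [76.277 22.804] 1.8819670094348788
[ 0.566  0.158  0.56   0.228 -0.565 -0.173 -0.498 -0.424  0.326  0.232
  1.04   0.391 -0.38   0.297  0.163  0.789 -0.02 ]
```

```bash
python3 - <<'E'
from h import *
np.set_printoptions(precision=4,suppress=True)
print(delta((477,-315.5,230),Rof([-90,0,-120])))
E
```

```text
(array([ 0.3351, -0.2072,  0.0245]), array([ 0.113 ,  0.2636, -0.7993]))
```

Call:
arm_command(increments=[[0.037,-0.023,0.003,0.0125,0.029,-0.089],[0.074,-0.046,0.006,0.025,0.058,-0.178],[0.111,-0.069,0.009,0.0375,0.087,-0.267],[0.148,-0.092,0.011,0.05,0.116,-0.356],[0.185,-0.115,0.014,0.0625,0.146,-0.444],[0.222,-0.138,0.017,0.075,0.176,-0.533],[0.26,-0.161,0.019,0.088,0.205,-0.622],[0.298,-0.184,0.022,0.1,0.234,-0.711],[0.335,-0.207,0.0245,0.113,0.2636,-0.8],[0.335,-0.207,0.0245,0.113,0.2636,-0.8]])

```text
time: 11.35
tool_pos: [476.3, -316.6, 228.8]
tcp_rot: [-90.1, -0.1, -120.1]
ft_force: [-1.3, 1.5, 0.1]
finger_gap: 85.2
```

```bash
python3 - <<'E'
from h import *
import pickle
np.set_printoptions(precision=1,suppress=True)
r.snapshot('wrist')
s=r.sense();print(s['tool_pos'],s['tcp_rot'],s['time'],s['joint_pos'],s['qd'])
m=r.camera_model('wrist');p=r.snapshot('wrist');cv2.imwrite('pics/w5.png',p[:,:,::-1]);pickle.dump(m,open('w5.pkl','wb'))
for n,z in [("back_center",56),("rack",0),("ring_center",56),("cover_center",56)]:
    print(n,[(round(d['conf'],2),np.array(d['position']),atz('wrist',d['position'],z,m)) for d in r.spot_point('wrist',n)])
cv2.imwrite('pics/c5.png',cv2.resize(p[60:290,180:380,::-1],None,fx=3,fy=2.6,interpolation=3))
E
```

```text
[ 476.8 -315.5  229.3] [ -90.1    0.  -120. ] 11.4 [-38.6   5.8  94.9  -0.   79.3  -8.6] [ 1.  -1.1  0.2  1.3  0.6 -0.2]
back_center [(0.86, array([155.5, 272.7]), array([ 353.3, -310.2,   56. ])), (0.84, array([333.8, 296. ]), array([ 479.6, -407.6,   56. ])), (0.6, array([276.6, 207.3]), array([ 476.6, -312. ,   56. ]))]
rack [(0.94, array([276.3, 138.1]), array([ 501.2, -268.5,    0. ]))]
ring_center [(0.94, array([278.5, 140.5]), array([ 503.9, -267.7,   56. ]))]
cover_center [(0.58, array([280.7,  71.6]), array([ 531.3, -223.5,   56. ]))]
```

View pics/w5.png

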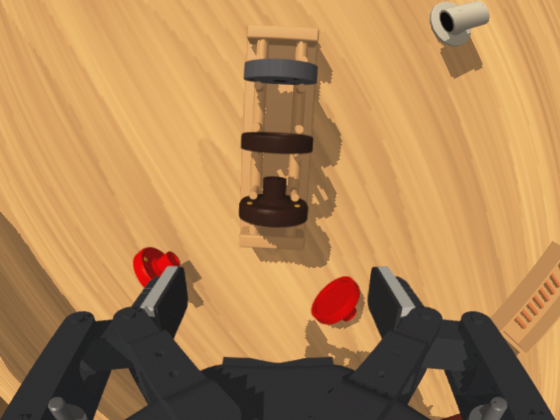

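View pics/c5.png

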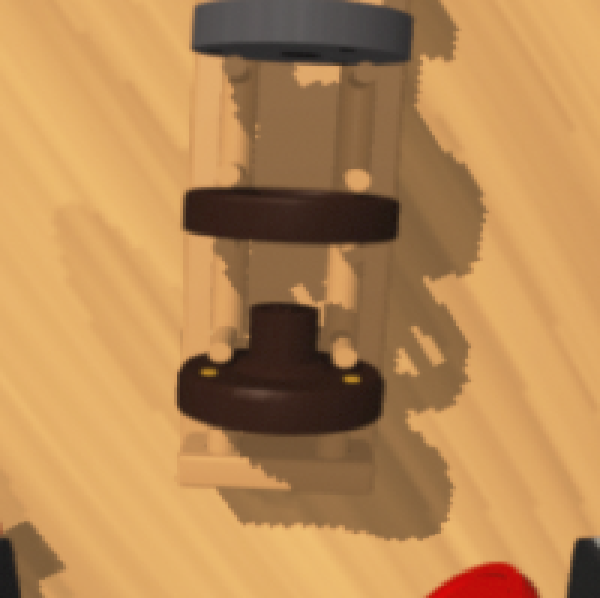

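```bash
python3 - <<'E'
from h import *
import pickle
np.set_printoptions(precision=1,suppress=True)
m=pickle.load(open('w5.pkl','rb'))
g=lambda u,v,z:atz('wrist',(180+u/3,60+v/2.6),z,m)
a,b=g(178,385,56),g(382,385,56);print(a,b,np.linalg.norm(a-b),(a+b)/2)
a,b=g(184,212,56),g(398,212,56);print(a,b,np.linalg.norm(a-b),(a+b)/2)
a,b=g(192,35,56),g(412,35,56);print(a,b,np.linalg.norm(a-b),(a+b)/2)
p=g(280,395,83);print('top crest',p)
for y in (58,59,60,61): print(y,proj('wrist',np.array([476.6,-313.5,56])+27*np.array([np.sin(np.radians(y)),-np.cos(np.radians(y)),0]),m),proj('wrist',np.array([476.6,-313.5,56])-27*np.array([np.sin(np.radians(y)),-np.cos(np.radians(y)),0]),m))
E
```

```text
[ 451.  -297.9   56. ] [ 497.2 -324.6   56. ] 53.37348666108921 [ 474.1 -311.2   56. ]
[ 479.5 -254.2   56. ] [ 525.8 -281.    56. ] 53.50106250606003 [ 502.6 -267.6   56. ]
[ 507.3 -210.9   56. ] [ 554.2 -237.8   56. ] 54.076915836131974 [ 530.8 -224.4   56. ]
top crest [ 476.9 -307.    83. ]
58 [311.9 210.1] [243.2 207.8]
59 [311.9 209.5] [243.2 208.4]
60 [311.9 208.9] [243.2 208.9]
61 [312.  208.3] [243.2 209.5]
```

Call:
arm_command(increments=[[-0.001,0.02,-0.001,0,0.01,0],[-0.002,0.04,-0.002,0,0.0175,0],[-0.002,0.055,-0.003,0,0.0175,0],[-0.002,0.065,-0.003,0,0.0175,0],[-0.002,0.075,-0.003,0,0.0175,0],[-0.002,0.08,-0.003,0,0.0175,0],[-0.002,0.08,-0.003,0,0.0175,0],[-0.002,0.08,-0.003,0,0.0175,0],[-0.002,0.08,-0.003,0,0.0175,0],[-0.002,0.08,-0.003,0,0.0175,0]])

```text
time: 12.9
tool_pos: [475.6, -312.2, 150.3]
tcp_rot: [-90.0, -0.0, -121.0]
ft_force: [-0.6, -0.3, 0.6]
finger_gap: 85.6
```

```bash
python3 - <<'E'
from h import *
import pickle
np.set_printoptions(precision=1,suppress=True)
s=r.sense();print(s['tool_pos'],s['tcp_rot'],s['time'])
m=r.camera_model('wrist');p=r.snapshot('wrist');cv2.imwrite('pics/w6.png',p[:,:,::-1])
for n,z in [("back_center",56),("ring_center",56)]:
    print(n,[(round(d['conf'],2),np.array(d['position']),atz('wrist',d['position'],z,m)) for d in r.spot_point('wrist',n)])
R=Rof(s['tcp_rot']);
print([proj('wrist',s['tool_pos']+R.apply([0,d,0]),m) for d in (54,72)])
E
```

```text
[ 475.6 -312.2  150.3] [ -90.   -0. -121.] 12.9
back_center [(0.95, array([279.2, 250.6]), array([ 476. , -311.6,   56. ])), (0.71, array([353.2, 350.6]), array([ 480.2, -401.6,   56. ]))]
ring_center [(0.79, array([281.9, 156.7]), array([ 503.7, -267.8,   56. ])), (0.33, array([278.2, 250.2]), array([ 475.6, -311.1,   56. ]))]
[array([279.9, 288.9]), array([279.6, 270.4])]
```

View pics/w6.png

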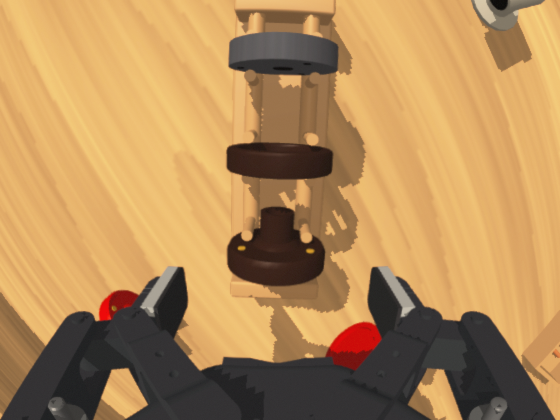

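Call:
arm_command(increments=[[0,0.01,0,0,0,0],[0,0.02,0,0,0,0],[0,0.028,0,0,0,0],[0,0.034,0,0,0,0],[0,0.039,0,0,0,0],[0,0.042,0,0,0,0],[0,0.042,0,0,0,0],[0,0.042,0,0,0,0],[0,0.042,0,0,0,0],[0,0.042,0,0,0,0]])

```text
time: 14.3
tool_pos: [475.5, -312.2, 108.2]
tcp_rot: [-90.0, -0.0, -121.0]
ft_force: [-0.1, -0.1, 0.8]
finger_gap: 85.5
```

```bash
python3 - <<'E'
from h import *
p=r.snapshot('wrist');cv2.imwrite('pics/w7.png',p[:,:,::-1])
E
```

```text
(no output)
```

View pics/w7.png

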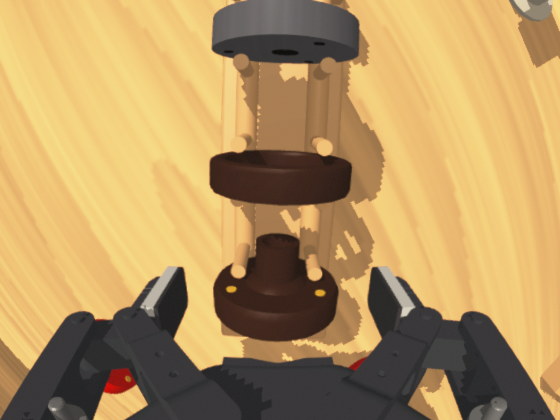

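Call:
arm_command(increments=[[0,0,0,0,0,0],[0,0,0,0,0,0],[0,0,0,0,0,0],[0,0,0,0,0,0],[0,0,0,0,0,0],[0,0,0,0,0,0],[0,0,0,0,0,0],[0,0,0,0,0,0],[0,0,0,0,0,0],[0,0,0,0,0,0]], jaw=1, force=60)

```text
time: 15.6
tool_pos: [475.0, -311.9, 108.4]
tcp_rot: [-90.1, -0.0, -121.0]
ft_force: [-5.0, 2.6, 7.2]
finger_gap: 52.6
```

```bash
python3 - <<'E'
from h import *
p=r.snapshot('wrist');cv2.imwrite('pics/w8.png',p[:,:,::-1]);s=r.sense();print(s['finger_gap'],s['ft_force'],s['tool_pos'])
E
```

```text
51.98059171963142 [-4.06286755  2.89806828  7.30922294] [ 475.06818962 -311.95680894  108.47201907]
```

View pics/w8.png

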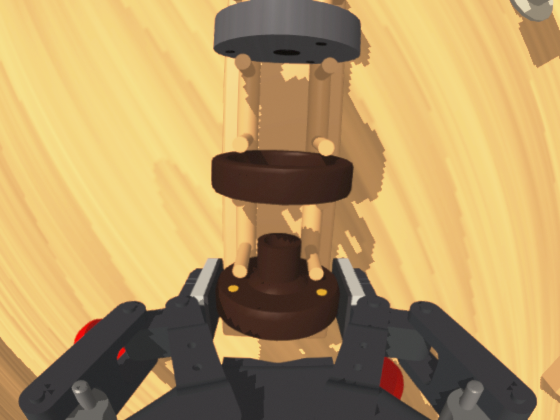

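Call:
arm_command(increments=[[0,-0.003,0,0,0,0],[0,-0.008,0,0,0,0],[0,-0.014,0,0,0,0],[0,-0.021,0,0,0,0],[0,-0.029,0,0,0,0],[0,-0.037,0,0,0,0],[0,-0.046,0,0,0,0],[0,-0.055,0,0,0,0],[0,-0.065,0,0,0,0],[0,-0.075,0,0,0,0]])

```text
time: 16.9
tool_pos: [475.5, -312.1, 183.7]
tcp_rot: [-90.0, -0.0, -121.0]
ft_force: [-0.4, 0.6, -1.2]
finger_gap: 51.9
```

```bash
python3 - <<'E'
from h import *
p=r.snapshot('wrist');cv2.imwrite('pics/w9.png',p[:,:,::-1]);s=r.sense();print(s['finger_gap'],s['ft_force'],s['tool_pos'],s['tcp_rot'])
E
```

```text
52.37949180761166 [ 0.80752307 -1.21039594  0.62396167] [ 476.07833559 -312.5469587   185.28888763] [-8.98697313e+01 -5.48236602e-02 -1.20995994e+02]
```

View pics/w9.png

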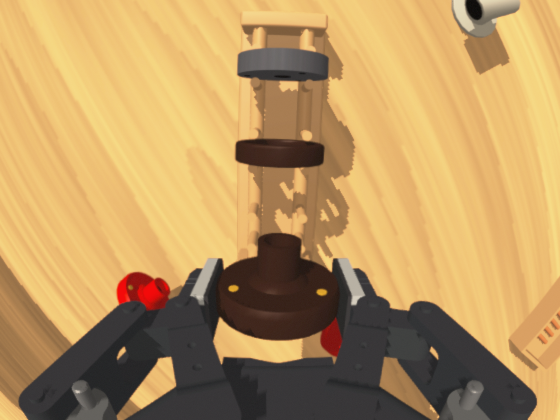

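```bash
python3 - <<'E'
from h import *
np.set_printoptions(precision=4,suppress=True)
s=r.sense();R0=Rof([-90,0,-121]);R=Rt(76.3,.40);P0=np.array([475.5,-312.2,184.5])
c=dict(s);c['tcp_rot']=[-90,0,-121];c['tool_pos']=P0
print(delta((500,40,215),R,c))
E
```

```text
(array([-0.3145, -0.0305, -0.1604]), array([-0.0604, -0.2979,  0.3969]))
```

Call:
arm_command(increments=[[-0.02,-0.015,-0.01,0,0,0],[-0.055,-0.03,-0.028,-0.006,-0.03,0.04],[-0.095,-0.03,-0.048,-0.014,-0.07,0.09],[-0.135,-0.03,-0.069,-0.022,-0.11,0.14],[-0.175,-0.03,-0.089,-0.03,-0.15,0.2],[-0.215,-0.03,-0.11,-0.039,-0.19,0.26],[-0.255,-0.03,-0.13,-0.047,-0.23,0.31],[-0.29,-0.03,-0.148,-0.055,-0.27,0.36],[-0.3145,-0.0305,-0.1604,-0.0604,-0.298,0.397],[-0.3145,-0.0305,-0.1604,-0.0604,-0.298,0.397]])

```text
time: 18.2
tool_pos: [499.6, 41.3, 213.1]
tcp_rot: [-90.0, 22.9, -103.6]
ft_force: [0.5, -0.1, -0.5]
finger_gap: 52.2
```

```bash
python3 - <<'E'
from h import *
np.set_printoptions(precision=1,suppress=True)
p=r.snapshot('wrist');cv2.imwrite('pics/w10.png',p[:,:,::-1]);s=r.sense();print(s['time'],s['finger_gap'],s['ft_force'],s['tool_pos'],s['tcp_rot'])
R=Rof(s['tcp_rot']);P=s['tool_pos']+R.apply([0,52.4,0]);print('pred centre',P)
for c in('scene','top'):
    q=r.snapshot(c);cv2.imwrite(f'pics/{c}10.png',q[:,:,::-1])
    print(c,'pred',proj(c,P),'lens pred',proj(c,(551.2,283.5,201.5)))
    for n in('back_center','lens','camera'): print(n,[(round(d['conf'],2),np.array(d['position'])) for d in r.spot_point(c,n)])
E
```

```text
18.25 51.904158056840615 [ 0.1 -0.3  0.3] [499.8  40.3 213.2] [ -90.    22.8 -103.6]
pred centre [504.6  60.1 164.9]
scene pred [330.6 209.9] lens pred [411.2 251.5]
back_center [(0.79, array([199.6, 180.9])), (0.72, array([329.2, 210.2])), (0.47, array([265.7, 177.4]))]
lens [(0.75, array([409.9, 251.9]))]
camera [(0.84, array([441.4, 258.5]))]
top pred [246.1 217.8] lens pred [152.  195.4]
back_center [(0.77, array([428.1, 233.2])), (0.51, array([386.3, 281.5])), (0.45, array([243.5, 220.1]))]
lens [(0.8, array([149.1, 194.6]))]
camera [(0.89, array([122.7, 185. ]))]
```

View pics/scene10.png

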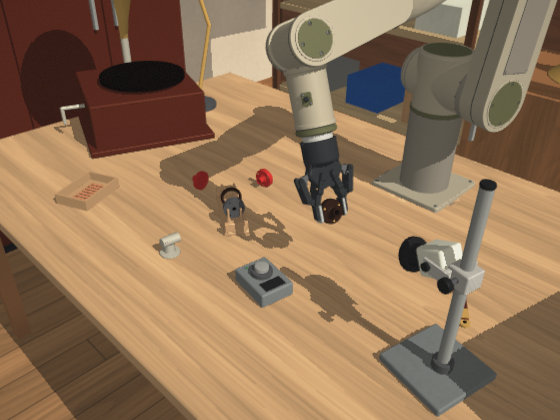

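View pics/w10.png

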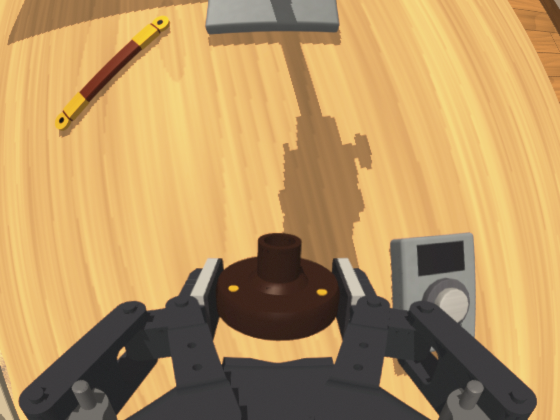

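Call:
arm_command(increments=[[-0.01,0.0066,-0.001,0,0,0],[-0.022,0.0145,-0.002,0,0,0],[-0.034,0.0224,-0.003,0,0,0],[-0.046,0.03,-0.0043,0,0,0],[-0.058,0.038,-0.0054,0,0,0],[-0.068,0.0447,-0.0064,0,0,0],[-0.076,0.05,-0.0071,0,0,0],[-0.082,0.0538,-0.0077,0,0,0],[-0.0845,0.0554,-0.0079,0,0,0],[-0.0845,0.0554,-0.0079,0,0,0]])

```text
time: 19.9
tool_pos: [515.8, 138.6, 195.0]
tcp_rot: [-90.0, 22.9, -103.7]
ft_force: [-0.2, -0.3, -0.9]
finger_gap: 52.3
```

```bash
python3 - <<'E'
from h import *
np.set_printoptions(precision=1,suppress=True)
p=r.snapshot('wrist');cv2.imwrite('pics/w11.png',p[:,:,::-1]);s=r.sense();print(s['time'],s['finger_gap'],s['ft_force'],s['tool_pos'],s['tcp_rot'],s['qd'])
R=Rof(s['tcp_rot']);P=s['tool_pos']+R.apply([0,52.4,0]);print('pred centre',P)
L={};B={}
for c in('scene','top'):
    q=r.snapshot(c);cv2.imwrite(f'pics/{c}11.png',q[:,:,::-1])
    print(c,'pred',proj(c,P),'lens pred',proj(c,(551.2,283.5,201.5)))
    for n in('back_center','lens','camera'): print(n,[(round(d['conf'],2),np.array(d['position'])) for d in r.spot_point(c,n)])
    cv2.imwrite(f'pics/{c}11c.png',cv2.resize(q[180:300,310:470,::-1] if c=='scene' else q[150:250,90:250,::-1],None,fx=5,fy=5,interpolation=3))
E
```

```text
19.95 51.9792467262528 [ 0.6  0.5 -0.6] [515.9 138.4 195.1] [ -90.    22.9 -103.7] [-0.2 -0.   0.1 -0.  -0.1 -0. ]
pred centre [520.7 158.2 146.8]
scene pred [362.3 239.6] lens pred [411.2 251.5]
back_center [(0.76, array([263.2, 174.9])), (0.69, array([201.3, 180. ])), (0.62, array([363.2, 237.7]))]
lens [(0.57, array([410.5, 253.2])), (0.53, array([229.6, 215.5]))]
camera [(0.93, array([440.1, 257.6])), (0.65, array([172.9, 251.5]))]
top pred [207.4 210.6] lens pred [152.  195.4]
back_center [(0.74, array([426.4, 233.6])), (0.71, array([384.9, 282.5])), (0.6, array([205.9, 209.5]))]
lens [(0.9, array([150.3, 194.9])), (0.69, array([121.5, 184.4]))]
camera [(0.66, array([120.3, 188.8])), (0.17, array([201.8, 209.6]))]
```

View pics/scene11c.png

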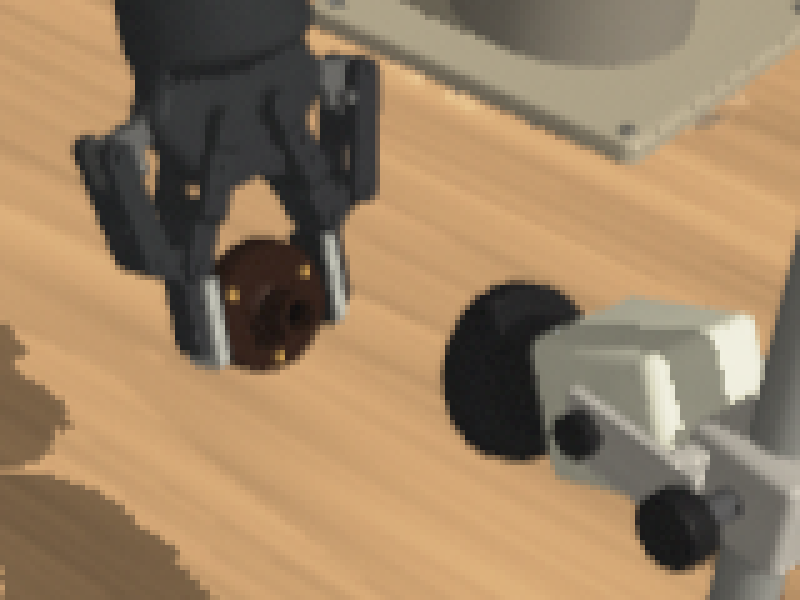

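View pics/top11c.png

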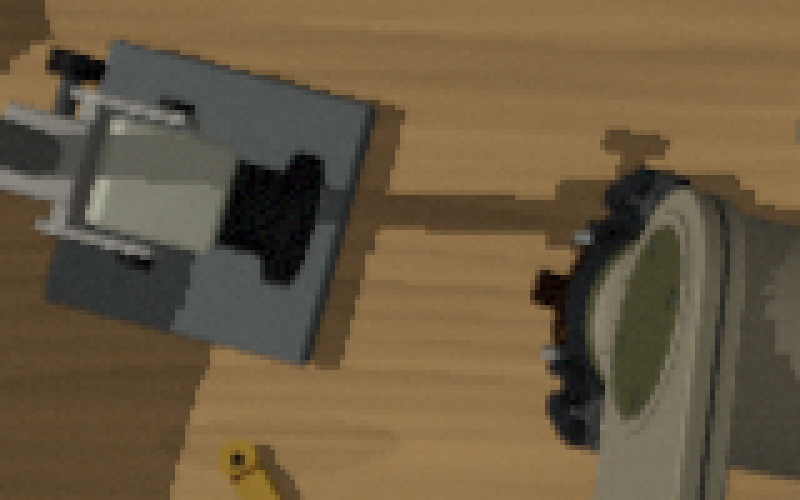

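View pics/w11.png

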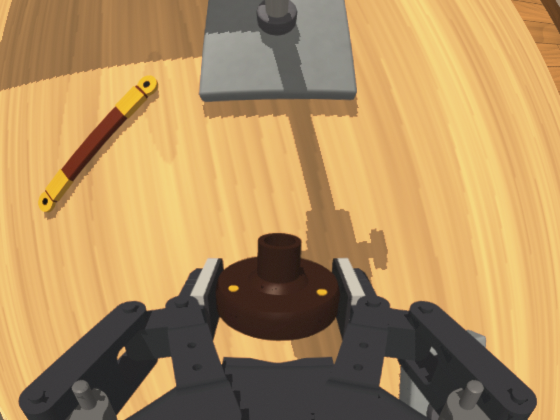

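```bash
python3 - <<'E'
from h import *
from scipy.optimize import least_squares
print(r.sense()['finger_gap'], r.sense()['time']); print(r.hand_in())
E
```

```text
52.50024567450171 20.35
the job is handed in; nothing more can be done
None
```

I pressed the record button fully down and let it up. I then lifted the dark soundbox back straight out of the rack and handed the job in at about 20 s, holding it neck-first in front of the inspection lens. The hand-in gave no verdict, so what follows are my own measurements.

- **Button:** the fingertips reached the 6 mm stop, with the TCP at z 124.6 mm and about 15 N pushing back. I pressed about another 1.5 mm to be sure, then retracted fully.
- **Lens:** measured at about (551, 283.5, 201.5) mm, heading 76.3° and tilted down about 0.40 rad. The views put that tilt anywhere from 0.40 to 0.46 rad, which could shift the disc 4 to 8 mm vertically off the lens axis, against the 12 mm allowed.
- **Final pose:** the disc centre works out at (520.7, 158.2, 146.8) mm, which is 140 mm in front of the glass.
    - **Sideways:** in the last wrist view the stand's foot was level and centred on the tool.
    - **Networks:** the top view agreed apart from a 1 to 2 pixel shift that the lens shows as well. In the scene view the network put the disc about 2 pixels higher than my estimate, while the disc outline put it about 1 pixel lower.
- **Grip:** the finger gap read a steady 52 mm on the 54 mm disc, and it looked the same from grasp to end.
- **Surroundings:** the arm was at rest and the force readings were about zero. In the last pictures I saw no sign that the camera head, ring, cover, pivot or stay had been touched or moved, though I did not re-measure them.

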